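# Fetch the sample pot from behind the bottles and cover it on the warming plate

## Task

The sample pot stands at the closed end of the yellow rack, behind two bottles. Stand both bottles in the steel tray, then fetch the pot to the black disc in the middle of the warming plate and put the black cover over it, and only then stand each bottle back in the rack exactly where it stood at the start. Keep the bottles, pot and cover upright, and do not shift the tip box, the vial or the timer.

Things in the scene. Friction and masses are not known exactly. Their poses are not given: they have to be found in the camera images.
- rack: Yellow lane rack, fixed, 230 (its x) by 82 (its y) by 46 high; origin: centre of underside. Floor 4 thick; walls 6 thick, 46 high on both long sides and the +x end; -x end open; lane 70 wide inside. At the start, near y = 0: pot at about x = +47, one bottle at -12, the other at -72 (either way round), so neighbours are about 10 apart and the pot 38 from the end wall.
- round_bottle: Round amber bottle with black screw cap, loose, about 0.25 kg. Diameter 50 up to 100 high, then a shoulder to 114, cap diameter 30, top at 135. Origin: centre of its underside, z up. Starts in the rack, in front of the pot; to be returned to that same starting place (within 15 mm).
- square_bottle: Square white bottle with blue round cap, loose, about 0.25 kg. 48 by 48, 100 high, cap diameter 36, top at 130. Origin: centre of its underside, z up, x and y square to its sides. Starts in the rack, in front of the pot, sides along the rack's; to be returned to that same starting place (within 15 mm).
- pot: Squat round sample pot, grey with white lid, loose, closed, about 0.1 kg. Diameter 48 (lid 49), 40 high. Origin: centre of its underside, z up. Starts at the closed (+x) end of the rack, below the tops of the rack's walls.
- tray: Low open steel tray, fixed, 180 (its x) by 120 (its y) by 14 high, walls and floor 4 thick. Origin: centre of its underside. Takes both bottles side by side along its x.
- plate: Grey flat warming plate, fixed, 130 by 130 by 30 high, with a flat black disc of diameter 54 marked at the middle of its top. Origin: centre of its underside; the top is 30 above it.
- cover: Round black cover like an upturned cup with a metal knob on top, loose, about 0.15 kg. Outer diameter 84, inner diameter 76, 60 high, hollow 56 high, open below; knob diameter 22 from 60 to 86 high. Origin: centre of its open underside, z up. Stands on the bench at the start.
- tip_box: Grey pipette-tip box with blue lid, loose, 87 by 67 by 59 high. Origin: centre of its underside. Not to be shifted.
- vial: Small vial with white screw cap and paper label, standing on the bench, loose, diameter 28, 60 high. Origin: centre of its underside. Not to be shifted.
- timer: Small white bench timer lying flat, loose, 50 by 44 by 22 high. Origin: centre of its underside. Not to be shifted.
Mind the look-alikes: they are no part of the job. Of the things like the tray, leave any that is red; of the rest the smaller one is meant.

How it is judged:
By the outcome, as a careful person would: the job done as asked, in the order asked, and still so for the second after the job is handed in, with the robot touching nothing.
It also fails if it takes over 149 s, if anything falls off the work surface, if the arm or the gripper's body presses on something with over 40 N, if the wrist force passes 120 N, or if a joint passes its speed limit or range.

## Robot

A 6-joint arm with a two-finger parallel gripper is mounted at the origin on the work surface. World frame = base frame: x ahead of the robot, y to its left, z up, the work surface at z = 0. Lengths are in mm, angles in rad, forces in N, time in s.
With the tool pointing down it reaches from about 300 to 750 mm from the base axis. Payload 8.5 kg.
Tool frame: the origin (TCP) lies on the centre line of the jaws, within the pads' length; the fingertips stand 25 mm ahead of it and the grasp point (between the pads) lies 6 mm ahead of it (tip_reach is the distance from the TCP to the fingertips, in mm); z points along the fingers, y is the line along which they close (so a half turn about z gives the same grasp; the last joint's range is limited). The gripper opens to 88 mm and grips with 3 to 60 N. Pads are 18 mm wide; open, the fingers measure 123 mm over their backs; the gripper's body (75 mm by 187 mm) begins 45 mm behind the grasp point.
Start: joints at [-0.215, 0.381, 1.297, -0, 1.464, -0.215], TCP at [549.982, 0.002, 263.748] pointing down, gripper open.
Joint ranges: [-3.11, 3.11], [-0.89, 2.33], [0.22, 2.48], [-1.42, 4.56], [0.17, 2.85], [-2.88, 2.88]. Speed limits (rad/s): [2.39, 2.39, 3.14, 3.14, 3.14, 3.14].

## Interface

Orientations are given as a 3x3 rotation matrix whose columns are the frame's x, y, z axes.
In Python, from workcell import goto, move_straight, goto_joints, gripper_to, pause, solve_ik, snapshot, MotionError, finish_job, get_clock, get_joint_positions, get_qd, get_tau, get_ee_pos, get_tool_rot, get_force, get_ft_torque, get_grip_width, get_grasp_force, tip_reach gives the robot as it stands. Calls block until the motion is done:
- goto(position, orientation): joint-space move of the TCP to a pose.
- move_straight(position, max_speed=150, frame=None, max_force=None): straight line of the TCP; frame=None keeps the orientation; max_speed is the mean speed in mm/s. With max_force (N) it stops when the force on the tool has changed by that much, and returns True; else False.
- goto_joints(angles): joint-space move.
- gripper_to(opening, effort=None): opening from 0.0 (shut) to 1.0 (fully open); effort is the grip in N (None keeps the last); returns when the fingers have stopped.
- pause(seconds).
- solve_ik(position, orientation): joint angles nearest the present ones, or None.
- snapshot(name): name is "scene" or "side" or "wrist"; returns a dict with "frame" (480x640x3 uint8, blue, green, red), "mtx" (3x3 intrinsics, pixels), "R" (3x3) and "t" (3): a world point X has camera coordinates R X + t; the wrist camera has in their place "tool_from_camera" (4x4, takes a point from camera to tool coordinates, whose origin is the TCP and whose axes are the flange's). Camera axes: x right, y down, z forward; pixel columns grow to the right and rows downward; lengths in mm; the calibration is good to about 2 mm. A picture is of the moment at which its call begins: read the wrist's pose just before it. There is no depth.
A pose or a line that the arm cannot do raises MotionError and nothing moves.
- finish_job(): hands the job in; it is judged then, once.
Readings, each from a call of its own:
- get_clock(): time.
- get_joint_positions(): joint angles.
- get_qd(): joint speeds.
- get_tau(): joint torques, N m.
- get_ee_pos(): TCP position.
- get_tool_rot(): TCP orientation.
- get_force(): force on the tool from outside, world axes, zero at the start.
- get_ft_torque(): the same for the moment, N m.
- get_grip_width(): opening from 0.0 (shut) to 1.0 (fully open).
- get_grasp_force(): force on a finger pad.
Only numpy, scipy, OpenCV 4.12 (cv2) and the standard library are available. Lean on these libraries where they do the work, as an engineer would, in place of code of your own. Each camera call takes 0.05 s, during which the arm holds its last target. There are 200 camera calls.

## Working session

There is one attempt and no reset: what is moved stays moved. The work goes in short steps, each a Python script; the robot and the scene stay as the last script left them, time stands still between calls to the robot, and variables do not carry over. Pictures are saved under pics/ and viewed, at most 14 in all, crops included, and the job is handed in when it is done.

```bash
mkdir -p pics; ls; python3 - <<'E'
from workcell import *
import cv2,numpy as np
for n in("scene","side","wrist"):
    s=snapshot(n); cv2.imwrite(f"pics/{n}0.png",s["frame"]); 
    print(n,s["mtx"].tolist(),[np.round(s[k],3).tolist() for k in s if k not in("frame","mtx")])
print(get_clock())
E
```

```text
pics
scene [[554.6235630026667, 0.0, 324.3541057319271], [0.0, 554.6235630026667, 245.76751238350786], [0.0, 0.0, 1.0]] [[[0.783, 0.623, 0.008], [0.427, -0.527, -0.735], [-0.453, 0.578, -0.679]], [-351.267, -160.598, 1543.82]]
side [[525.3225687961053, 0.0, 313.20549914905394], [0.0, 525.3225687961053, 241.00863545600293], [0.0, 0.0, 1.0]] [[[-0.997, -0.074, -0.013], [-0.045, 0.729, -0.683], [0.06, -0.68, -0.73]], [437.166, 40.777, 1116.653]]
wrist [[391.6307008471465, 0.0, 320.2836064459249], [0.0, 391.6307008471465, 237.95013100945866], [0.0, 0.0, 1.0]] [[[-0.001, -0.951, -0.309, 80.206], [1.0, -0.001, -0.0, 0.904], [0.0, -0.309, 0.951, -120.707], [0.0, 0.0, 0.0, 1.0]]]
0.15
```

View pics/scene0.png

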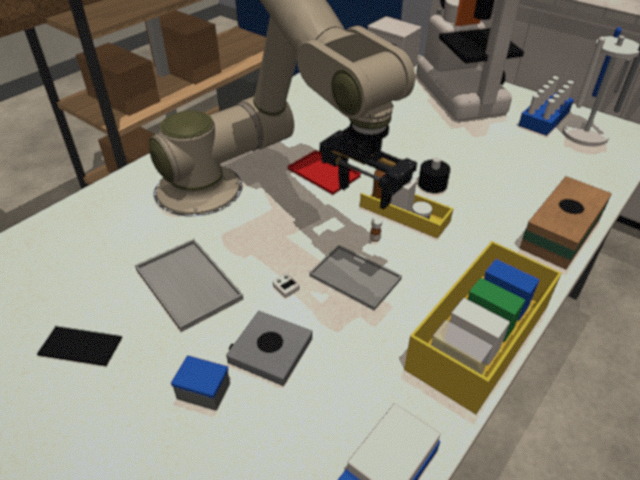

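View pics/side0.png

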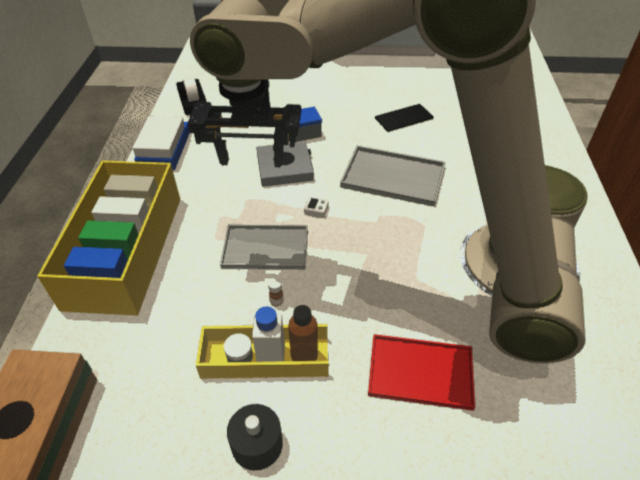

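The side view shows the rack at (265,350), with the pot at (237,345), the white bottle at (267,335) and the amber bottle at (303,335). The cover is at (255,435), the smaller grey tray at (265,247) and the plate at (285,163). The vial (275,292), timer (317,207) and tip box (310,122) are near the tray and plate. The open end of the rack faces the robot.

```bash
cat > h.py <<'E'
from workcell import *
import cv2,numpy as np
def cam(n):
    """image, K, camera-to-world rotation C, centre o"""
    p,Rt=np.array(get_ee_pos()),np.array(get_tool_rot())
    s=snapshot(n);K=np.array(s["mtx"])
    if n=="wrist":
        T=np.array(s["tool_from_camera"]);C=Rt@T[:3,:3];o=Rt@T[:3,3]+p
    else: C=np.array(s["R"]).T;o=-C@np.array(s["t"])
    return s["frame"],K,C,o
def ray(c,px): 
    d=c[2]@np.linalg.solve(c[1],[px[0],px[1],1.]); return c[3],d/np.linalg.norm(d)
def onz(c,px,z):
    o,d=ray(c,px);return o+d*(z-o[2])/d[2]
def tri(c1,p1,c2,p2):
    A=np.zeros((3,3));b=np.zeros(3);R=[ray(c1,p1),ray(c2,p2)]
    for o,d in R: M=np.eye(3)-np.outer(d,d);A+=M;b+=M@o
    X=np.linalg.solve(A,b);return X,[float(np.linalg.norm(np.cross(X-o,d))) for o,d in R]
def proj(c,X):
    q=c[1]@(c[2].T@(np.array(X,float)-c[3]));return q[:2]/q[2]
def down(yaw=0.):
    c,s=np.cos(yaw),np.sin(yaw);return np.array([[c,s,0],[s,-c,0],[0,0,-1.]])
E
python3 - <<'E'
from h import *
a=cam("side");b=cam("scene")
print(a[3].round(),b[3].round(),np.array(get_tool_rot()).round(2).tolist())
for n,p,q in[("pot top",(237,341),(423,208)),("knob",(252,422),(436,162)),("disc",(283,163),(270,342)),("whitecap",(266,317),None)]:
    if q:X,e=tri(a,p,b,q);print(n,X.round(),np.round(e,1))
def P(n,c,px,z):print(n,onz(c,px,z).round())
for p in[(222,267),(307,266),(308,226),(228,226)]:P("tray",a,p,14)
for p in[(197,330),(200,378),(328,375),(328,325)]:P("rack",a,p,46 if p[1]<340 else 0)
P("cap",a,(266,317),130);P("amcap",a,(302,314),135);P("vial",a,(276,286),60);P("timer",a,(317,207),22);P("tipbox",b,(202,375),59)
P("reddish",a,(372,340),14);P("redfar",a,(372,403),14)
E
```

```text
[370. 762. 849.] [1043. -759.  932.] [[0.0, 1.0, -0.0], [1.0, -0.0, 0.0], [0.0, -0.0, -1.0]]
pot top [556. 266.  45.] [1.9 1.9]
knob [499. 425.  77.] [0.3 0.3]
disc [ 531. -276.   20.] [3.9 3.9]
tray [624.  70.  14.]
tray [447.  56.  14.]
tray [454. -61.  14.]
tray [634. -50.  14.]
rack [631. 248.  46.]
rack [617. 318.   0.]
rack [390. 297.   0.]
rack [394. 221.  46.]
cap [495. 269. 130.]
amcap [436. 263. 135.]
vial [498. 149.  60.]
timer [ 438. -115.   22.]
tipbox [ 503. -433.   59.]
reddish [312. 227.  14.]
redfar [313. 351.  14.]
```

View pics/wrist0.png

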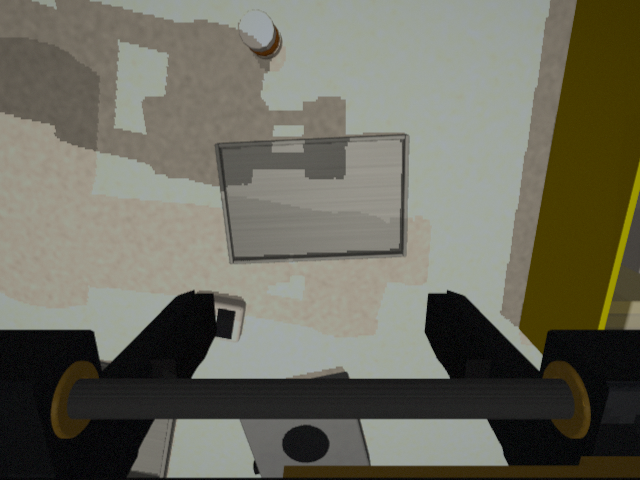

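Wrist view: tray at (315,197), vial at (260,30), timer at (230,318) and disc at (305,443). The rough sizes fit: tray 180x120, rack about 230 long. I'll refine with two wrist views of the rack and cover, and two of the tray and plate.

```bash
python3 - <<'E'
from h import *
import pickle
V={}
for n,p in[("t1",(520,-60,330)),("t2",(560,-160,330)),("p1",(560,-230,330)),("r1",(470,240,330)),("r2",(540,300,330))]:
    goto(p,down(np.pi/2));V[n]=cam("wrist")
pickle.dump(V,open("V.pkl","wb"))
g=np.vstack([np.hstack([V["r1"][0],V["r2"][0]]),np.hstack([V["t1"][0],V["p1"][0]])])
cv2.imwrite("pics/q1.png",cv2.resize(g,(800,600),interpolation=cv2.INTER_AREA));print(get_clock())
E
```

```text
4.0583
```

View pics/q1.png

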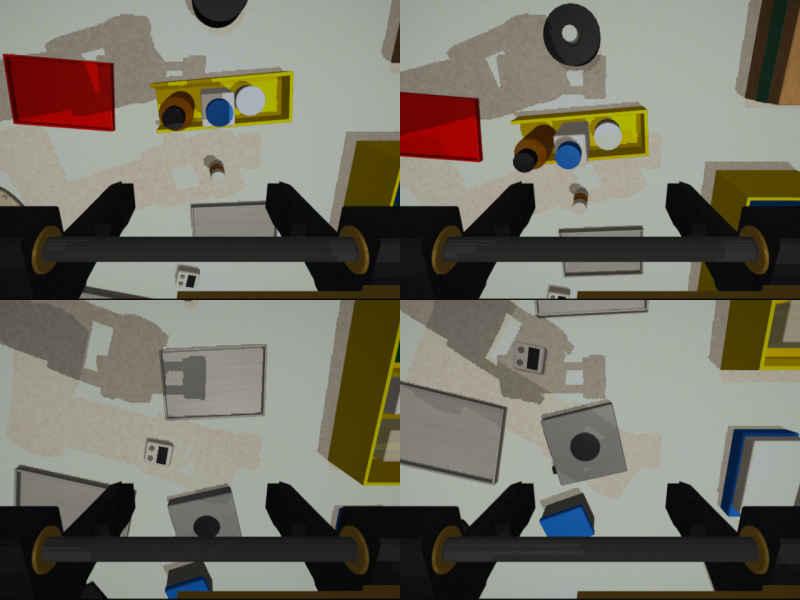

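The four views, in full-resolution pixels:
- **r1:** pot lid (400,158), blue cap (350,180), black cap (277,187).
- **r2:** pot (330,217), blue cap (270,246), black cap (200,256), cover (273,54).
- **t1:** tray (343,131), disc (330,362).
- **p1:** disc (296,235).

The rack's open end is on the robot side.

```bash
cat > meas.py <<'E'
from h import *
import pickle
V=pickle.load(open("V.pkl","rb"))
def blob(c,seed,f,r=45,show=None):
    """ellipse centre of the component of mask f nearest to the seed"""
    hsv=cv2.cvtColor(cv2.GaussianBlur(c[0],(3,3),0),cv2.COLOR_BGR2HSV).astype(int)
    m=f(*np.moveaxis(hsv,2,0)).astype(np.uint8)
    w=np.zeros_like(m);cv2.circle(w,seed,r,1,-1);m=cv2.morphologyEx(m*w,cv2.MORPH_OPEN,np.ones((3,3)))
    n,l,s,ce=cv2.connectedComponentsWithStats(m)
    k=1+np.argmax(s[1:,4]);ct=max(cv2.findContours((l==k).astype(np.uint8),0,1)[0],key=len)
    e=cv2.fitEllipse(cv2.convexHull(ct));return e[0],np.round(e[1],1)
blue=lambda h,s,v:(h>95)&(h<125)&(s>120)
black=lambda h,s,v:(v<60)&(s<110)
white=lambda h,s,v:(s<40)&(v>165)
if __name__=="__main__":
    for n,f,a,b in[("blue cap",blue,("r1",(350,180),30),("r2",(270,246),30)),("black cap",black,("r1",(277,187),26),("r2",(200,256),26)),
      ("pot",lambda h,s,v:(s<60)&(v>140),("r1",(400,158),32),("r2",(330,217),30)),("disc",black,("t1",(330,362),30),("p1",(296,235),32)),
      ]:
        r=[(V[k],)+blob(V[k],sd,f,rr) for k,sd,rr in(a,b)]
        X,e=tri(r[0][0],r[0][1],r[1][0],r[1][1]);print(n,X.round(1),np.round(e,1),[(np.round(q[1],0),q[2]) for q in r])
    k=blob(V["r2"],(273,54),lambda h,s,v:(v>130)&(s<60),22);print("knob r2",k,onz(V["r2"],k[0],86).round(1))
E
python3 meas.py; python3 - <<'E'
from h import *
import pickle;V=pickle.load(open("V.pkl","rb"))
a=cv2.resize(V["r1"][0][90:240,220:500],None,fx=2.8,fy=2.8,interpolation=cv2.INTER_CUBIC)
cv2.imwrite("pics/q2.png",a[:420])
E
```

```text
blue cap [496.4 265.  125.1] [0.2 0.2] [(array([350., 180.]), array([42.7, 44.6])), (array([269., 248.]), array([40.8, 44.7]))]
black cap [436.  258.7 130. ] [0.1 0.1] [(array([278., 188.]), array([35., 37.])), (array([200., 257.]), array([34.3, 39. ]))]
pot [554.  270.2  42.4] [0. 0.] [(array([401., 161.]), array([44.7, 48. ])), (array([332., 218.]), array([42.7, 43.9]))]
disc [ 533.2 -275.8   50.8] [1.1 1.1] [(array([330., 369.]), array([47.6, 49. ])), (array([296., 235.]), array([44.4, 46.9]))]
knob r2 ((271.0254211425781, 52.518287658691406), array([23.4, 25.9])) [499.5 426.8  86. ]
```

View pics/q2.png

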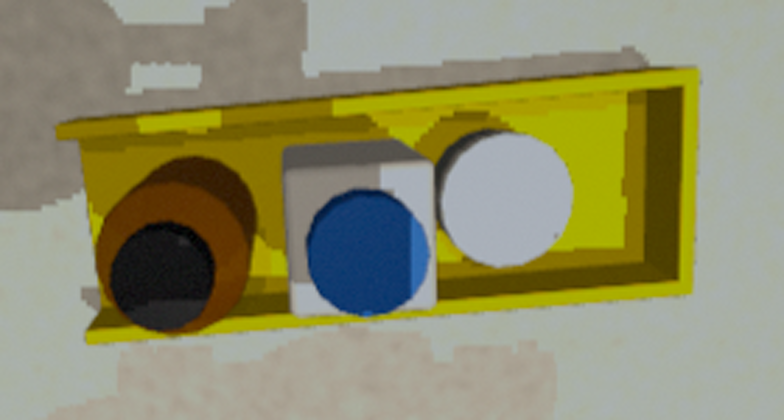

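The crop shows the rack's top corners at about (469,114), (467,195) and (250,212) in r1 pixels. The caps and pot line up with a yaw of about 0.09. The disc in t1 was clipped by the gripper bar, so I'll use t2 instead, and check the tray, knob and rack corners across two views.

```bash
python3 - <<'E'
from meas import *
print("t2 guess",proj(V["t2"],(533,-276,30)).round())
g=tuple(int(x) for x in proj(V["t2"],(533,-276,30)))
a=blob(V["t2"],g,black,36);b=blob(V["p1"],(296,235),black,32)
print("disc",a,b,tri(V["t2"],a[0],V["p1"],b[0]),onz(V["p1"],b[0],30),onz(V["t2"],a[0],30))
S=cam("side");C=cam("scene")
k=blob(V["r2"],(273,54),lambda h,s,v:(v>130)&(s<60),22)[0]
for n,c,sd in(("side",S,(252,422)),("scene",C,(436,162))):
    q=blob(c,sd,lambda h,s,v:(v>95)&(s<90),9);print("knob",n,q,tri(V["r2"],k,c,q[0]))
q=blob(V["r2"],(271,60),black,52);print("cover body",q,onz(V["r2"],q[0],60).round(1))
# tray: start wrist picture + side
s=pickle.loads(pickle.dumps(V["t1"]));R0=np.array([[0,1,0],[1,0,0],[0,0,-1.]]);T1=down(np.pi/2)
off=T1.T@(V["t1"][3]-np.array([520,-60,330]));W=(None,s[1],R0@(T1.T@s[2]),R0@off+np.array([549.98,0,263.75]))
P=[]
for w,p in(((231,264),(308,226)),((406,256),(228,226)),((408,134),(222,267)),((217,144),(307,266))):
    X,e=tri(W,w,S,p);P.append(onz(W,w,14));print("tray",X.round(),np.round(e,1),P[-1].round())
P=np.array(P);print("tray c",P.mean(0),"yaw",[np.arctan2(*(b-a)[1::-1]).round(3) for a,b in((P[0],P[1]),(P[3],P[2]))],[np.linalg.norm(P[i]-P[i-1]).round() for i in range(4)])
# rack
Q=np.array([onz(V["r1"],p,46) for p in((469.3,114.3),(467.1,194.6),(250.4,212.1),(240.4,134.6))]);print("rack",Q.round(),[np.arctan2(*(b-a)[1::-1]).round(3) for a,b in((Q[3],Q[0]),(Q[2],Q[1]))],[np.linalg.norm(Q[i]-Q[i-1]).round() for i in range(4)])
for w,p in(((469.3,114.3),((645-400)*1.6,108*1.6)),((467.1,194.6),((648-400)*1.6,155*1.6))):print("rack corner",tri(V["r1"],w,V["r2"],p))
E
```

```text
t2 guess [297. 287.]
disc ((297.0807800292969, 291.89141845703125), array([40.7, 45.1])) ((295.66937255859375, 234.88905334472656), array([44.4, 46.9])) (array([ 532.87074436, -282.35380516,   29.02223662]), [0.041151063277122056, 0.04115106327742638]) [ 532.89450557 -282.04593679   30.        ] [ 532.97849262 -281.88158886   30.        ]
knob side ((251.65643310546875, 422.4394226074219), array([15.2, 16.7])) (array([498.98003459, 427.64235168,  79.97609547]), [0.17435920457830525, 0.1743592045782432])
knob scene ((436.53497314453125, 157.7857666015625), array([ 8.7, 15.7])) (array([498.98359512, 425.90007682,  89.83145184]), [1.0579935652972257, 1.0579935652972647])
cover body ((274.8157958984375, 56.433311462402344), array([ 89.7, 100.3])) [499.8 426.9  60. ]
tray [456. -73.   0.] [0.5 0.5] [460. -68.  14.]
tray [640. -66.  -3.] [1.1 1.1] [637. -59.  14.]
tray [631.  59.   0.] [3. 3.] [631.  60.  14.]
tray [450.  49.   3.] [2.7 2.7] [456.  51.  14.]
tray c [545.94021056  -4.09723953  14.        ] yaw [np.float64(0.047), np.float64(0.049)] [np.float64(119.0), np.float64(177.0), np.float64(119.0), np.float64(176.0)]
rack [[618. 316.  46.]
 [625. 236.  46.]
 [397. 217.  46.]
 [391. 297.  46.]] [np.float64(0.083), np.float64(0.081)] [np.float64(228.0), np.float64(81.0), np.float64(229.0), np.float64(80.0)]
rack corner (array([615.66665367, 317.75141794,  48.91201809]), [2.222572190464075, 2.2225721904639366])
rack corner (array([625.40401389, 235.87485653,  44.17491349]), [0.6904772465308403, 0.6904772465307171])
```

Every measurement fits the rack frame (centre about (508,266.5), yaw 0.082): round bottle at -72, square bottle at -11, pot at +46. The disc is at z≈29 and the cover's knob and body agree. Next I'll move the round bottle to the tray.

```bash
cat > job.py <<'E'
from h import *
Y=0.082;YT=0.05
ROUND=np.array([436.0,259.5]);SQUARE=np.array([496.4,265.2])
TR=np.array([499.,-5.]);TS=np.array([588.,-1.])
def at(xy,z,yaw,v=250,f=None): return move_straight([xy[0],xy[1],z],max_speed=v,frame=down(yaw),max_force=f)
def stat(n): print(n,np.round(get_ee_pos(),1),"w",round(get_grip_width()*88,1),"g",round(get_grasp_force(),1),"F",np.round(get_force(),1),"t",round(get_clock(),1))
def carry(a,ya,b,yb,z,hi=210):
    """grasp the thing standing at a with TCP height z, stand it at b, same height of floor"""
    gripper_to(1.0);hit=at(a,z,ya,80,10);stat(f"down {hit}")
    if hit: return
    gripper_to(0.3,25);stat("grip")
    at(a,hi,ya,120);at(b,hi,yb,250);stat("over")
    at(b,z+6,yb,150);hit=at(b,z-2,yb,20,4);stat(f"set {hit}")
    gripper_to(1.0);at(b,hi,yb,150);stat("off")
E
python3 - <<'E'
from job import *
goto([*ROUND,230],down(Y));stat("above")
carry(ROUND,Y,TR,YT,105)
E
```

```text
above [436.2 259.5 230.5] w 87.9 g 0.0 F [ 0.   0.5 -0.1] t 5.5
down False [436.2 259.6 105.3] w 87.9 g 0.0 F [0.7 0.2 0.4] t 7.4
grip [436.  259.4 105. ] w 49.4 g 25.0 F [ 0.6 -1.2  0.2] t 8.1
over [498.7  -4.1 209.9] w 49.0 g 25.0 F [ 0.3  0.8 -2. ] t 10.3
set True [499.4  -5.1 104.9] w 49.2 g 25.0 F [ 0.1 -0.5  5.7] t 11.5
off [498.6  -4.9 209.2] w 88.0 g 0.0 F [-0.3 -0.7  0.3] t 13.1
```

```bash
python3 - <<'E'
from job import *
at(SQUARE,230,Y,300)
carry(SQUARE,Y,TS,YT,104)
goto([540,230,330],down(np.pi/2));import pickle
c=cam("wrist");s=cam("side");pickle.dump(c,open("c2.pkl","wb"))
cv2.imwrite("pics/q3.png",cv2.resize(np.hstack([c[0],s[0]]),(800,300),interpolation=cv2.INTER_AREA))
from meas import blob
X=proj(c,(554,270,44));q=blob(c,(int(X[0]),int(X[1])),lambda h,s,v:(s<60)&(v>140),30);print(X,q,onz(c,q[0],43).round(1))
E
```

```text
down False [496.6 265.3 104.4] w 88.2 g 0.0 F [ 0.6  0.1 -0.1] t 16.1
grip [496.4 265.2 104. ] w 47.7 g 24.9 F [-0.2 -0.8 -0.4] t 16.8
over [5.876e+02 1.000e-01 2.100e+02] w 47.7 g 24.9 F [-0.4 -0.7 -2.2] t 19.1
set True [588.4  -1.2 103.9] w 47.7 g 24.9 F [0.  0.4 3.9] t 20.3
off [587.6  -0.9 209.1] w 88.1 g 0.0 F [-0.3  0.1  1.1] t 21.9
[333.43916147 151.56575953] ((335.09661865234375, 151.9547882080078), array([42.1, 47.2])) [555.7 269.5  43. ]
```

View pics/q3.png

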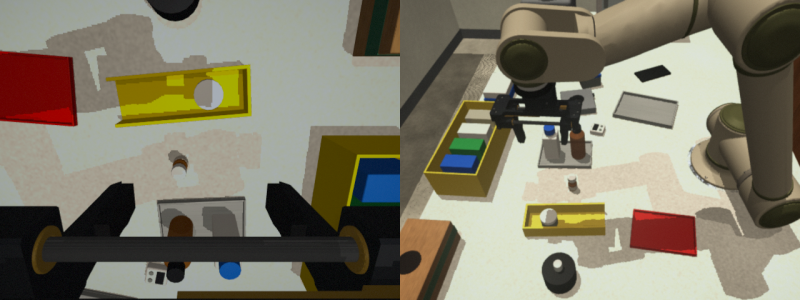

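Both bottles stand in the tray and the pot is alone in the rack at (536,243 full res), about (555,270). Next is the pot, gripped along the lane with the gripper partly open.

```bash
python3 - <<'E'
from job import *
P=np.array([554.8,270.0]);D=np.array([532.9,-282.0]);yp=np.pi/2+Y
gripper_to(0.85);goto([*P,150],down(yp))
hit=at(P,36,yp,60,8);stat(f"down {hit}")
if not hit:
    gripper_to(0.4,15);stat("grip")
    at(P,225,yp,150);at(D,225,yp,300);stat("over")
    at(D,70,yp,150);hit=at(D,59,yp,20,4);stat(f"set {hit}")
    gripper_to(1.0);at(D,130,yp,120);at(D+[0,30],330,yp,250);stat("off")
    c=cam("wrist");cv2.imwrite("pics/q4.png",c[0])
E
```

```text
down False [554.9 270.   36.2] w 74.7 g 0.0 F [ 0.2  0.5 -0.6] t 26.2
grip [554.7 270.   36. ] w 47.7 g 15.0 F [-0.6  0.5  1.4] t 26.8
over [ 533.1 -280.9  225.1] w 47.5 g 15.0 F [ 0.4  0.5 -1. ] t 30.2
set True [ 533.  -282.1   61.8] w 47.6 g 15.0 F [ 0.8 -0.   4.2] t 31.8
off [ 532.6 -252.   328.2] w 87.8 g 0.0 F [ 1.1 -0.6 -0.4] t 34.2
```

View pics/q4.png

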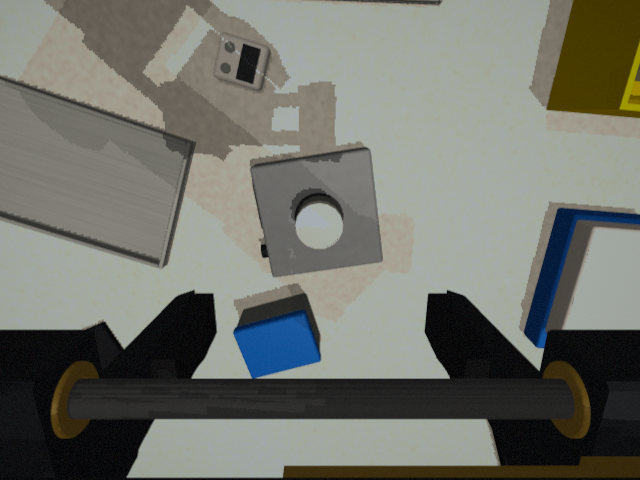

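The pot stands on the disc at (319,222). The tip box (278,335) and timer (243,62) are not disturbed. Next, the cover.

```bash
python3 - <<'E'
from job import *
from meas import blob
yp=np.pi/2+Y;c=cam("wrist");q=blob(c,(319,222),lambda h,s,v:(s<60)&(v>140),34);L=onz(c,q[0],69);print("lid",q,L.round(1))
K=np.array([499.3,426.8]);D=np.array([532.9,-282.0])
gripper_to(0.6);at(D,270,yp);goto([*K,265],down(yp));stat("at")
hit=at(K,88,yp,80,8);stat(f"down {hit}")
if not hit:
    gripper_to(0.05,25);stat("grip")
    at(K,265,yp,150);at(D,265,yp,250);stat("over");pause(.3)
    at(D,185,yp,150);hit=at(D,126,yp,60,5);stat(f"low {hit}")
    if not hit:
        hit=at(D,115,yp,20,4);stat(f"set {hit}")
        gripper_to(0.6);at(D,160,yp,80);at(D+[0,30],330,yp,250);stat("off")
    c=cam("wrist");cv2.imwrite("pics/q5.png",c[0])
E
```

```text
lid ((318.91839599609375, 225.90167236328125), array([45.2, 46.9])) [ 533.8 -281.8   69. ]
at [499.9 426.1 265. ] w 53.0 g 0.0 F [-0.2  1.1  0. ] t 37.9
down False [499.4 426.9  88.3] w 52.4 g 0.0 F [ 0.7 -0.8 -0.4] t 40.3
grip [499.2 426.8  87.9] w 21.2 g 25.0 F [-0.9  0.5 -0.2] t 40.9
over [ 533.  -281.5  265.1] w 21.3 g 25.0 F [-0.3 -0.7 -1.7] t 45.2
low False [ 533.1 -282.1  126.4] w 21.3 g 25.0 F [-0.2 -0.2 -1.1] t 47.3
set True [ 532.6 -282.   117.6] w 21.0 g 25.0 F [-1.9 -0.1  4.8] t 47.8
off [ 532.6 -252.   328.2] w 52.4 g 0.0 F [ 0.7 -0.4 -0.4] t 49.9
```

View pics/q5.png

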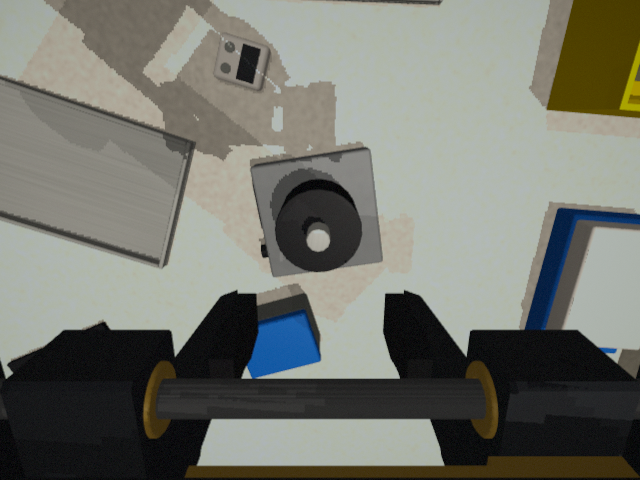

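The cover sits flat over the pot at (318,225), and its height agrees (117.6 against an expected 118). Now the bottles go back, the inner square one first.

```bash
python3 - <<'E'
from job import *
gripper_to(1.0)
at(TS,260,YT,250);carry(TS,YT,SQUARE,Y,104)
at(SQUARE,250,Y);at(TR,250,YT,300);carry(TR,YT,ROUND,Y,105)
at(ROUND,260,Y);goto([470,240,330],down(np.pi/2));c=cam("wrist");s=cam("side")
cv2.imwrite("pics/q6.png",cv2.resize(np.hstack([c[0],s[0]]),(800,300),interpolation=cv2.INTER_AREA))
from meas import blob,blue,black
for n,f,sd,r,z in(("blue",blue,(350,180),30,125),("black",black,(277,187),26,130)):
    q=blob(c,sd,f,r);print(n,q,onz(c,q[0],z).round(1))
stat("end")
E
```

```text
down False [588.2  -1.  104.3] w 87.5 g 0.0 F [0.2 0.3 0.5] t 54.8
grip [588.  -1. 104.] w 47.9 g 24.9 F [ 1.  -0.7 -0.2] t 55.4
over [496.7 264.4 209.9] w 48.2 g 24.9 F [-0.1  0.4 -2.2] t 57.7
set True [496.8 265.1 103.9] w 47.7 g 24.9 F [ 0.7 -1.1  2.3] t 58.9
off [496.  265.1 209.1] w 87.9 g 0.0 F [-0.3 -0.1 -0.5] t 60.5
down False [499.1  -5.  105.3] w 87.9 g 0.0 F [-0.5  0.6  0.1] t 64.1
grip [499.   -5.1 105. ] w 49.3 g 25.0 F [ 0.5 -1.8  0. ] t 64.7
over [436.2 258.8 209.9] w 49.2 g 25.0 F [-0.2  0.8 -1.5] t 67.0
set True [436.4 259.5 104.9] w 49.2 g 25.0 F [ 0.9 -1.6  5.8] t 68.2
off [435.6 259.4 209.2] w 87.9 g 0.0 F [ 0.3  0.2 -0.4] t 69.8
blue ((352.6166076660156, 180.49969482421875), array([42.7, 44.4])) [497.4 264.9 125. ]
black ((279.5928649902344, 189.10049438476562), array([35. , 37.1])) [436.9 258.7 130. ]
end [469.9 240.  329.5] w 87.8 g 0.0 F [-0.1 -0.  -0.1] t 71.6
```

View pics/q6.png

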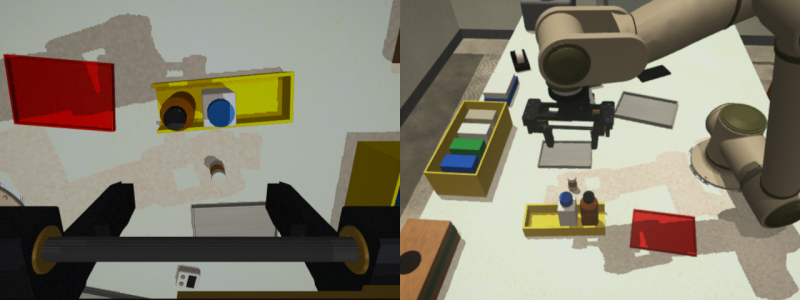

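Both bottles stand upright within 1 mm of where they started, and the vial and timer have not moved.

```bash
python3 -c "
from workcell import *
pause(.5);print(finish_job())"
```

```text
the job is handed in; nothing more can be done
None
```

The job is handed in at about 72 s of the 149 s allowed: the pot is on the black disc under its cover, both bottles are back upright within about 1 mm of their starting places, and the tip box, vial and timer look unmoved in the pictures.

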